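Step the turret punch round to its largest punch

TASK

The bench turret punch is set to the wrong tool. With a fingertip, push the lugs that stick out round its turret, either way round, stepping it on until the largest punch has clicked into place under the ram, then come clear. Leave the hammer, bottle, spare punch and steel blank lying where they are.

Things in the scene. Friction and masses are not known exactly. Their poses are not given: they have to be found in the camera images.
- punch_machine: Bench turret punch press, bolted down, a blue C-frame. Origin on the bench (z = 0) on the turret's upright axle; y points from the axle to the column, -y to the open nose, -x is the side nearer the robot, z up. Foot x -85 to 85, y -120 to 250, 20 mm high. Column x -22 to 22, y 155 to 235, z to 275. The turret, two coupled steel discs of radius 95 (z 87 to 111, 132 to 160), turns between the arms.
- frame_top (a point): Top of the upper arm, on the axle, z = 260 mm. The arm covers only a strip of the turret: x -22 to 22 mm, z 186 to 260, from the column to the nose. The ram head at its end is x -28 to 28, y -100 to -24, z to 330 with the ram. A hand lever stands on the far side (x 58 to 88, z to 480): leave it.
- near_side (a point): Fixed point of the machine 122 mm from the axle along its -x axis, z = 146 mm: the middle of the arc on the robot's side along which lugs are pushed, free from above. When clicked in, two lugs stand on this side, 30 degrees either side of this point about the axle; one lug points out past the nose, one to the column.
- turret: The turret with its finger ring; origin on the axle at bench level, z up; turns about z only. Dark band of radius 99 mm with six bright steel lugs (turret_c15 to turret_c20) 60 degrees apart, one outside each punch, each with a black dot in proportion to its punch. The largest punch and its lug lie along the turret's own -y axis: with its axes parallel to the machine's it is under the ram.
- big_lug (a point): On the top face of the largest punch's lug, 120 mm from the axle, z = 154 mm. All lugs are 26 mm wide, 16 mm thick (z 138 to 154), and run out from the band to radius 140 mm. Below them is only the machine's foot and the bench; near the lower disc keep outside radius 95.
- detent_roller (a point): Spring detent roller under the upper arm, 31 mm from the axle towards the column, z = 178 mm, on the turret's star hub: clicks every 60 degrees, endlessly either way. 5 to 10 N on a lug takes the turret over the hump half way (30 degrees); past it the turret runs on into the next click by itself and stays, centred to about 1 degree. When the run starts it sits in a click.
- big_punch (a point): Top centre of the largest punch's head, 65 mm from the axle, z = 170 mm. Six black round heads 10 mm high stand on the upper disc, all 65 mm from the axle; the largest is 46 mm across, the others, counter-clockwise from it seen from above, 16, 20, 24, 28 and 32 mm.
- ram_point (a point): Point on the ram's axis just below the ram's nose, fixed on the machine, 65 mm from the axle towards the nose (machine -y), z = 170 mm. The largest punch's head must come here.
- oil_bottle: White oil bottle, 60 mm across, 150 mm high, standing loose on the bench; origin at its foot. To be left alone.
- hammer: Hammer 0.3 m long lying loose on the bench; origin under it. To be left alone.
- blank: Loose steel blank 110 x 150 x 6 mm with two holes, lying on the bench before the nose; origin under its centre. To be left alone.
- spare_punch: Loose spare punch, a stepped steel cylinder 34 mm across and 62 mm high, standing on the bench; origin at its foot. To be left alone.

How it is judged (in metres and radians):
On the way, in this order (a step that is already met when the one before it is completed fails the run):
1. a finger pushes a lug of the turret ((contact force between the fingers and turret_c15 above 1 N or contact force between the fingers and turret_c16 above 1 N or contact force between the fingers and turret_c17 above 1 N or contact force between the fingers and turret_c18 above 1 N or contact force between the fingers and turret_c19 above 1 N or contact force between the fingers and turret_c20 above 1 N)), for 0.1 s.
2. the largest punch has clicked in under the ram (horizontal distance between big_punch and ram_point below 0.005 m), for 0.2 s.
At the end, for the whole second after the job is handed in: The largest punch's head is within 5 mm of the ram's axis (clicked in), the turret is at rest, and the hammer, bottle, blank and spare punch are within 20 mm of where they were (horizontal distance between big_punch and ram_point below 0.005 m and angular speed of turret below 0.05 rad/s and distance of each of oil_bottle, hammer, blank, spare_punch from where it was at the start of the episode below 0.02 m); the robot touches nothing.
It fails at once if a loose thing is lifted, carried or knocked away (moved more than 20 mm) (distance of any of oil_bottle, hammer, blank, spare_punch from where it was at the start of the episode above 0.02 m).
It fails at once if the bottle or the spare punch is tipped (angle between any of oil_bottle, spare_punch's own z axis and vertical above 0.4 rad).
It also fails if it takes over 64 s, if anything falls off the work surface, if the arm or the gripper's body presses on something with over 40 N, if the wrist force passes 120 N, or if a joint passes its speed limit or range.

ROBOT

A 7-joint arm with a two-finger parallel gripper is mounted at the origin on the work surface. World frame = base frame: x ahead of the robot, y to its left, z up, the work surface at z = 0. Lengths are in m, angles in degrees, forces in N, time in s.
With the tool pointing down it reaches from about 0.35 to 0.775 m from the base axis. Payload 3.1 kg.
Tool frame: the origin (TCP) lies on the centre line of the jaws, within the pads' length; the fingertips stand 17 mm ahead of it and the grasp point (between the pads) lies 2 mm behind it; z points along the fingers, y is the line along which they close (so a half turn about z gives the same grasp; the last joint's range is limited). The gripper opens to 85 mm and grips with 20 to 120 N. Pads are 22 mm wide; open, the fingers measure 114 mm over their backs; the gripper's body (76 mm by 85 mm) begins 54 mm behind the grasp point. The pads swing forward as they close: fully open they stand 13 mm farther back than shut.
Start: joints at [71.58, 17.813, 0.802, 86.603, -0.252, 75.585, -1.558], TCP at [0.152, -0.529, 0.225] pointing down, gripper open.
Joint ranges: [-154.91, 154.91], [-16.99, 109.72], [-72.82, 74.43], [7.12, 147.25], [-82.49, 262.49], [11.32, 116.49], [-174.64, 174.64]. Speed limits (degrees/s): [159.86, 159.86, 180, 180, 180, 180, 180].

INTERFACE

Orientations are given as [roll, pitch, yaw] about the fixed x, y, z axes, in that order (R = Rz(yaw) Ry(pitch) Rx(roll)).
In Python, from rig import manip gives the robot as it stands.
- The arm moves only by the tool carry_out, never from a script. Its argument "deltas" is a list of rows, each a list of 7 numbers: the shift along the tool's x, y, z in cm, then the turn, a rotation vector about the tool's x, y, z in degrees, then the opening, from 0 (shut) to 1 (fully open). A call has 1 to 8 rows; each row shifts and turns the commanded pose from where the row before left it, along the tool's axes as they then stand; what a row does not reach is not made up. A row lasts 1/12 s, in which the tool goes at most 41.7 mm and 7.16 degrees, less where a joint would pass 70% of its speed; a pose out of reach is approached as far as the arm can. A call with a gripper value outside its range is refused whole. The fingers move at their own pace and stop on an object; "grip_force" is the grip in N (left out, the last holds). Time passes only in rows, so rows that do not move let the fingers close. It gives the time, the measured TCP pose, the force, the opening and the grip force at its end, in the units of the state.
- manip.get_state(): the state, without advancing time (a new reading comes with each control period).
- manip.snapshot(name): name is "scene" or "side" or "wrist"; returns (picture, depth): 480x640x3 uint8, red, green, blue; 480x640 float32, m along the optical axis (not along the pixel's ray), 0 where there is no reading.
- manip.get_calibration(name): a dict with "mtx" (3x3 intrinsics, pixels), "dist" ([k1, k2, p1, p2, k3] as OpenCV has them; the pictures are not rectified), "cam_to_world" (4x4, takes a point from camera to world coordinates). Camera axes: x right, y up, looking along -z (the intrinsics and any distortion apply to the point x, -y, -z); pixel columns grow to the right and rows downward; lengths in m; the calibration is good to about 2 mm. A picture is of the moment at which its call begins: read the wrist's pose just before it. get_calibration takes no time and is no camera call; for the wrist camera it gives the pose at the moment of the call.
- manip.sign_off(): hands the job in; it is judged then, once.
The state is a dict: "time": time; "joints": joint angles; "joint_vel": joint speeds; "effort": joint torques, N m; "tool_pos": TCP position; "eef_rot": TCP orientation; "wrist_force": force on the tool from outside, world axes, zero at the start; "ft_torque": the same for the moment, N m; "gripper_width": finger opening in m; "gripper_force": force on a finger pad.
Only numpy, scipy, OpenCV 4.12 (cv2) and the standard library are available. Lean on these libraries where they do the work, as an engineer would, in place of code of your own. Each camera call takes 0.05 s, during which the arm holds its last target. There are 200 camera calls.

## Working session

There is one attempt and no reset: what is moved stays moved. The work goes in short steps, Python scripts to look and compute and a tool call to move; the robot and the scene stay as the last step left them, time stands still between calls to the robot, and variables do not carry over. Pictures are saved under pics/ and viewed, at most 10 in all, crops included, and the job is handed in when it is done.

Besides the shell and the picture viewer there is one more tool, called as name(argument=value, ...) on one line, values as JSON. carry_out: Moves the arm, as the interface text tells. Its arguments: {"type":"object","properties":{"deltas":{"type":"array","items":{"type":"array","items":{"type":"number"}}},"grip_force":{"type":"number"}},"required":["deltas"]}

```bash
mkdir -p pics; ls; cat > h.py <<'E'
import numpy as np,cv2
from rig import manip
def snap(n,f):
    c=manip.get_calibration(n); p,d=manip.snapshot(n); cv2.imwrite(f'pics/{f}.png',p[:,:,::-1]); np.savez(f'pics/{f}.npz',p=p,d=d,K=c['mtx'],D=c['dist'],T=c['cam_to_world']); return p,d,c
def load(f): return np.load(f'pics/{f}.npz')
def cloud(z,px,depth=None):
    px=np.array(px,float).reshape(-1,1,2); n=cv2.undistortPoints(px,np.array(z['K'],float),np.array(z['D'],float)).reshape(-1,2)
    i=px.reshape(-1,2).round().astype(int); d=z['d'][i[:,1],i[:,0]] if depth is None else depth
    P=np.c_[n[:,0]*d,-n[:,1]*d,-d*np.ones(len(n))]; T=np.array(z['T']); return P@T[:3,:3].T+T[:3,3]
def rayz(z,px,h):
    a=cloud(z,px,1.0); o=np.array(z['T'])[:3,3]; r=a-o; return o+r*((h-o[2])/r[:,2])[:,None]
E
python3 - <<'E'
from h import *
for n in('scene','side'): snap(n,n+'0'); print(manip.get_calibration(n)['cam_to_world'])
print(manip.get_state())
E
```

```text
pics
[[-0.99150833 -0.10585779  0.07553379  0.63349063]
 [ 0.12983063 -0.77259465  0.62148331  0.74772966]
 [-0.00743185  0.62601248  0.77977762  1.11908865]
 [ 0.          0.          0.          1.        ]]
[[ 0.84616968  0.31323502 -0.43113883  0.05153779]
 [-0.53289857  0.49127819 -0.68895925 -0.77990243]
 [-0.00399706  0.8127297   0.58262721  0.82849703]
 [ 0.          0.          0.          1.        ]]
{'time': 0.1, 'joints': array([71.57876076, 17.85443059,  0.80146749, 86.68107475, -0.25424112,
       75.58575121, -1.55728313]), 'joint_vel': array([-0.03953955, -0.05231125, -0.01038792, -0.14968168,  0.05268905,
       -0.03290929,  0.07407511]), 'effort': array([ 1.13902075e-03, -3.80854118e+01,  1.47059234e-01, -2.31240964e+01,
        1.23278701e-02,  8.11362203e-03, -9.65885590e-06]), 'tool_pos': array([ 0.1517414 , -0.52796554,  0.2240553 ]), 'eef_rot': array([-1.79880550e+02,  2.86433417e-03,  1.60372850e+01]), 'wrist_force': array([ 0.27493081, -0.54700138,  0.14943423]), 'ft_torque': array([ 0.00701624, -0.02389094, -0.03128549]), 'gripper_force': 0.0, 'gripper_width': 0.08539510392448908}
```

View pics/scene0.png

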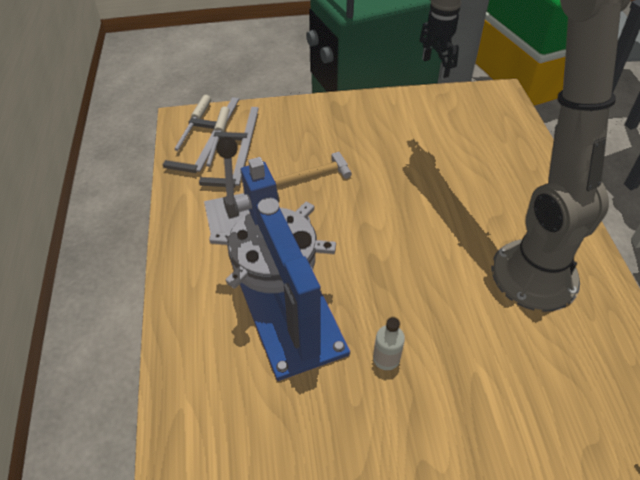

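View pics/side0.png

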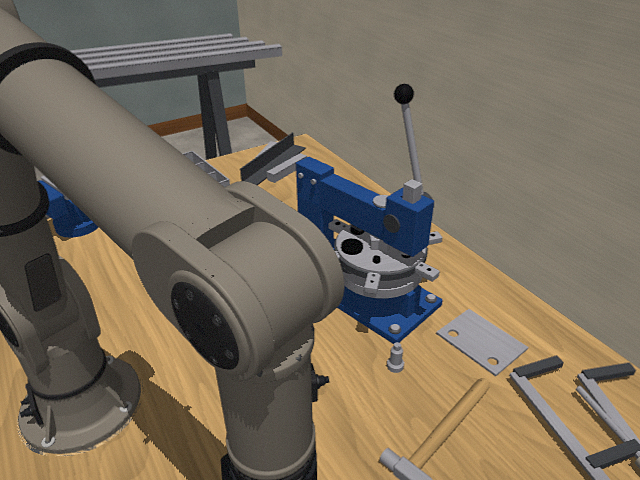

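```bash
python3 - <<'E'
from h import *
vv,uu=np.mgrid[0:480,0:640]; px=np.c_[uu.ravel(),vv.ravel()]
fs=[]
for n in('scene0','side0'):
    z=load(n); P=cloud(z,px); c=z['p'].reshape(-1,3).astype(int)
    ok=(z['d'].ravel()>0)
    blue=ok&(c[:,2]>c[:,0]*1.6)&(c[:,2]>60)
    m=blue&(P[:,2]>.245)&(P[:,2]<.285)&(P[:,0]>.4)
    Q=P[m]; r=cv2.minAreaRect(Q[:,:2].astype(np.float32)*1000); print(n,len(Q),np.median(Q[:,2]),r,cv2.boxPoints(r).round(0).tolist())
    cen=Q[:,:2].mean(0)
    # steel lugs/disc heights
    m=ok&(np.abs(P[:,2]-.154)<.008)&(np.hypot(*(P[:,:2]-cen).T)<.25)&~blue
    fs.append((P[m],c[m]))
    np.save(f'pics/l_{n}.npy',np.c_[P[m],c[m]])
img=np.full((560,760,3),255,np.uint8)
for Q,c in fs: pass
import glob
# top-down map in 1mm/px of everything z .1-.3
z0=fs[0][0]; x0,y0=np.median(z0[:,0])-.2,np.median(z0[:,1])-.25
print(x0,y0)
img=np.full((500,800,3),255,np.uint8)
for k,n in enumerate(('scene0','side0')):
    z=load(n);P=cloud(z,px);c=z['p'].reshape(-1,3)
    m=(z['d'].ravel()>0)&(P[:,2]>.12)&(P[:,2]<.185)
    u=((P[:,0]-x0)*1000).astype(int);v=499-((P[:,1]-y0)*1000).astype(int)
    m&=(u>=0)&(u<399)&(v>=0)&(v<499)
    for a,b,cc in zip(u[m],v[m],c[m]): img[b:b+2,a+400*k:a+400*k+2]=cc[::-1]
cv2.imwrite('pics/map0.png',img)
E
```

```text
scene0 2087 0.2625454383660899 ((604.5637817382812, 39.7510986328125), (44.634552001953125, 257.5005798339844), 14.149497985839844) [[551.0, 159.0], [614.0, -91.0], [658.0, -80.0], [595.0, 170.0]]
side0 2407 0.2608057937954317 ((635.9581909179688, 3.74560546875), (109.60503387451172, 335.27301025390625), 14.973190307617188) [[540.0, 152.0], [626.0, -172.0], [732.0, -144.0], [646.0, 180.0]]
0.4593275070696076 -0.2863094853596161
```

View pics/map0.png

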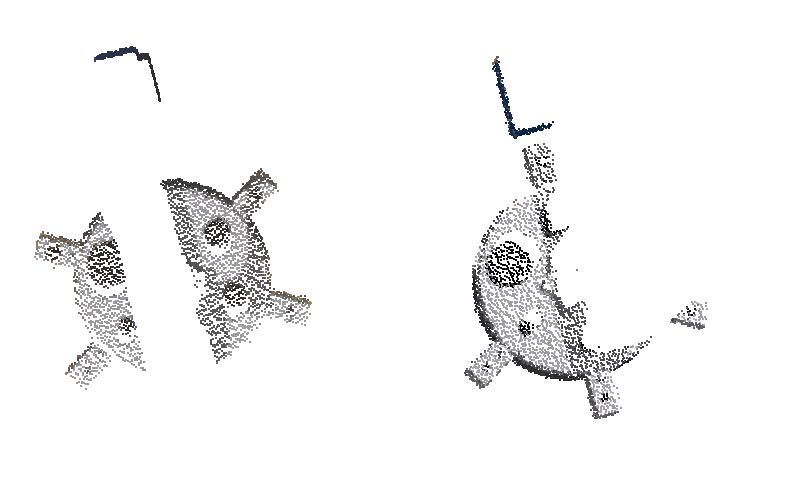

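```bash
python3 - <<'E'
from h import *
from scipy.optimize import minimize
vv,uu=np.mgrid[0:480,0:640]; px=np.c_[uu.ravel(),vv.ravel()]
def out(p,Q):
    x=Q[:,0]-p[0]; y=Q[:,1]-p[1]; r=np.hypot(x,y); a=np.arctan2(y,x)-p[2]
    a=(a+np.pi/6)%(np.pi/3)-np.pi/6   # p2: lug direction modulo 60
    lx,ly=r*np.cos(a),r*np.sin(a)
    lug=np.hypot(np.maximum(np.abs(ly)-.013,0),np.maximum(lx-.140,0)); d=np.minimum(np.maximum(r-.099,0),lug); return np.minimum(d,.01)
A=[]
for n in('scene0','side0'):
    z=load(n);P=cloud(z,px);c=z['p'].reshape(-1,3).astype(int)
    m=(z['d'].ravel()>0)&(P[:,2]>.145)&(P[:,2]<.165)&(np.hypot(P[:,0]-.633,P[:,1]+.06)<.16)&(c[:,2]<c[:,0]*1.4)
    Q=P[m][:,:2]; A.append(Q)
A.append(np.r_[A[0],A[1]])
for Q in A:
    b=min((minimize(lambda p:np.mean(out(p,Q)**2)*1e6,[x,y,np.radians(a)],method='Nelder-Mead',options=dict(xatol=1e-5,fatol=1e-6,maxiter=2000)) for x in(.62,.64) for y in(-.07,-.05) for a in(-10,-17)),key=lambda r:r.fun)
    print(len(Q),b.x[:2],np.degrees(b.x[2]),b.fun)
x,y,a=b.x
# big head
for n in('scene0','side0'):
    z=load(n);P=cloud(z,px);c=z['p'].reshape(-1,3).astype(int)
    m=(z['d'].ravel()>0)&(P[:,2]>.163)&(P[:,2]<.178)&(c.max(1)<60)&(np.hypot(P[:,0]-.564,P[:,1]+.05)<.04)
    Q=P[m]; r=cv2.minEnclosingCircle(Q[:,:2].astype(np.float32)*1000); print(n,np.median(Q[:,2]),r)
# machine yaw from column/arm edges -> point on arm
    m=(z['d'].ravel()>0)&(P[:,2]>.253)&(P[:,2]<.27)&(c[:,2]>c[:,0]*1.6)&(np.abs(P[:,0]-.63)<.1)
    print('arm centre',P[m].mean(0))
# loose
    m=(z['d'].ravel()>0)&(P[:,2]>.03)&(P[:,2]<.17)&(P[:,0]>.2)&(P[:,0]<.54)&(P[:,1]>-.4)&(P[:,1]<.3)
    Q=P[m]; 
    for s,g in(('left',Q[Q[:,1]>.02]),('right',Q[Q[:,1]<-.15])): 
        if len(g): print(s,np.median(g,0),g[:,2].max(),len(g))
E
```

```text
3262 [ 0.63109202 -0.06449675] -13.901623463550333 0.02576125449721964
2926 [ 0.63015991 -0.06755867] -14.727202045806429 0.02052366009850361
6188 [ 0.63012701 -0.06565723] -14.408540254533182 0.07536912337559358
scene0 0.1707321900428862 ((566.0263061523438, -47.57652282714844), 22.66968536376953)
arm centre [0.61047281 0.02506205 0.26082181]
left [0.41794435 0.18666926 0.09915509] 0.15661985939421774 1116
right [ 0.53318249 -0.15716876  0.15396648] 0.16029658231283994 37
side0 0.17001853694582708 ((566.31591796875, -51.08821487426758), 23.40260887145996)
arm centre [ 0.60658491 -0.01025778  0.26045332]
right [ 0.53485601 -0.23951168  0.06268192] 0.1566607119650929 199
```

The largest punch (map 105,263) sits on the column side of the robot's side. It needs two clicks counter-clockwise, pushing the near lugs from the column towards the nose.

carry_out(deltas=[[2.5, -2, -0.6, 0, 0, 0, 0], [2.5, -2, -0.6, 0, 0, 0, 0], [2.5, -2, -0.6, 0, 0, 0, 0], [2.5, -2, -0.6, 0, 0, 0, 0], [2.5, -2, -0.6, 0, 0, 0, 0], [2.5, -2, -0.6, 0, 0, 0, 0], [2.5, -2, -0.6, 0, 0, 0, 0], [2.5, -2, -0.6, 0, 0, 0, 0]], grip_force=30)

```text
time: 0.77
tool_pos: [0.3003, -0.3179, 0.2729]
eef_rot: [-180.0, 0.0, 16.0]
wrist_force: [-0.3, 0.6, 0.1]
gripper_width: -0.0003
gripper_force: 0.0
```

carry_out(deltas=[[2.5, -2, 0, 0, 0, 0, 0], [2.5, -2, 0, 0, 0, 0, 0], [2.5, -2, 0, 0, 0, 0, 0], [2.5, -2, 0, 0, 0, 0, 0], [2.5, -2, 0, 0, 0, 0, 0], [2.5, -2, 0, 0, 0, 0, 0], [0, 0, 0, 0, 0, 0, 0], [0, 0, 0, 0, 0, 0, 0]])

```text
time: 1.43
tool_pos: [0.4116, -0.1607, 0.2726]
eef_rot: [-180.0, 0.0, 16.4]
wrist_force: [-0.3, -0.4, 0.9]
gripper_width: -0.0001
gripper_force: 0.0
```

```bash
cat >> h.py <<'E'
AX=np.array([.6301,-.0657]); TH=np.radians(15)
def mach(p): d=np.array(p)[:2]-AX; c,s=np.cos(TH),np.sin(TH); return np.array([d[0]*c+d[1]*s,-d[0]*s+d[1]*c])
def info():
    s=manip.get_state(); R=s['eef_rot']; print('t',s['time'],'tcp',s['tool_pos'].round(4),'mach',mach(s['tool_pos']).round(4),'rot',R.round(2),'F',s['wrist_force'].round(1),'w',round(s['gripper_width'],4)); return s
E
python3 - <<'E'
from h import *
info(); snap('wrist','w1')
E
```

```text
t 1.4333 tcp [ 0.4116 -0.1607  0.2726] mach [-0.2357 -0.0352] rot [-1.7995e+02  3.0000e-02  1.6350e+01] F [-0.3 -0.4  0.9] w -0.0001
```

View pics/w1.png

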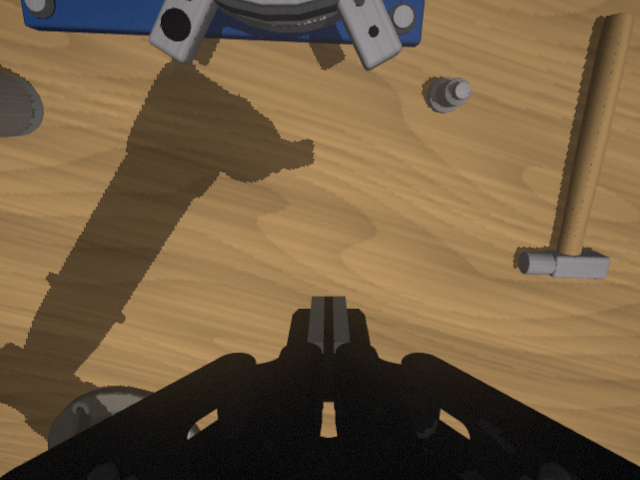

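```bash
python3 - <<'E'
from h import *
z=load('w1'); 
for n,q in(('dot',(175,25)),('lug2dot',(374,31))): r=rayz(z,[q],.154)[0]; print(n,r,mach(r),cloud(z,[q])[0], )
print('expect',.12*np.array([-np.cos(np.pi/6),.5]))
E
```

```text
dot [ 0.51322002 -0.03167082  0.154     ] [-0.10408999  0.06312043] [ 0.51324852 -0.03156932  0.15374816]
lug2dot [ 0.54454398 -0.15040109  0.154     ] [-0.10456303 -0.05967145] [ 0.54417939 -0.15033557  0.15558249]
expect [-0.10392305  0.06      ]
```

carry_out(deltas=[[2.5, -2.2, 0, 0, 0, 0, 0], [2.5, -2.2, 0, 0, 0, 0, 0], [2.5, -2.2, 0, 0, 0, 0, 0], [2.5, -2.2, 0, 0, 0, 0, 0], [2.5, -2.2, 0, 0, 0, 0, 0], [2.7, -2.2, 0, 0, 0, 0, 0], [0, 0, 0, 0, 0, 0, 0], [0, 0, 0, 0, 0, 0, 0]])

```text
time: 2.15
tool_pos: [0.5207, 0.0064, 0.2722]
eef_rot: [-180.0, 0.1, 16.1]
wrist_force: [-0.4, -0.1, -0.5]
gripper_width: 0.0001
gripper_force: 0.0
```

```bash
python3 - <<'E'
from h import *
print(info()['joints'].round(1)); snap('wrist','w2')
E
```

```text
t 2.15 tcp [0.5207 0.0064 0.2722] mach [-0.087  0.098] rot [-1.7996e+02  8.0000e-02  1.6140e+01] F [-0.4 -0.1 -0.5] w 0.0001
[ 21.2  15.6 -30.5  85.    7.9  81.6 -83.4]
```

View pics/w2.png

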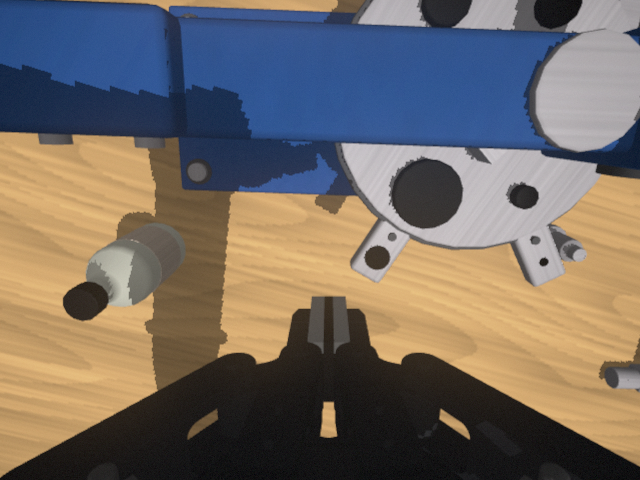

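The fingers stand left of (behind) the big lug (377,257), clear of the column. Next I lower them.

carry_out(deltas=[[0, -0.2, 2.5, 0, 0, 0, 0], [0, 0, 2.5, 0, 0, 0, 0], [0, 0, 2.5, 0, 0, 0, 0], [0, 0, 2.5, 0, 0, 0, 0], [0, 0, 1.7, 0, 0, 0, 0], [0, 0, 1.0, 0, 0, 0, 0], [0, 0, 0, 0, 0, 0, 0]])

```text
time: 2.78
tool_pos: [0.5177, 0.0049, 0.1437]
eef_rot: [180.0, 0.3, 15.8]
wrist_force: [-0.3, 0.7, 0.6]
gripper_width: -0.0003
gripper_force: 0.0
```

carry_out(deltas=[[-0.5, 0.85, 0, 0, 0, 0, 0], [-0.5, 0.85, 0, 0, 0, 0, 0], [-0.5, 0.8, 0, 0, 0, 0, 0], [-0.5, 0.8, 0, 0, 0, 0, 0], [-0.4, 0.8, 0, 0, 0, 0, 0], [-0.4, 0.8, 0, 0, 0, 0, 0], [-0.3, 0.8, 0, 0, 0, 0, 0], [-0.3, 0.8, 0, 0, 0, 0, 0]])

```text
time: 3.45
tool_pos: [0.5066, -0.0632, 0.1478]
eef_rot: [-180.0, -0.2, 16.1]
wrist_force: [0.4, 3.4, 6.3]
gripper_width: 0.0001
gripper_force: 3.0
```

```bash
python3 -c "
from h import *
info()"
```

```text
t 3.45 tcp [ 0.5066 -0.0632  0.1478] mach [-0.1186  0.0344] rot [-179.97   -0.24   16.08] F [0.4 3.4 6.3] w 0.0001
```

carry_out(deltas=[[-0.2, 0.7, 0.1, 0, 0, 0, 0], [-0.1, 0.7, 0.1, 0, 0, 0, 0], [0, 0.7, 0, 0, 0, 0, 0], [0, 0.5, 0, 0, 0, 0, 0], [0, 0, 0, 0, 0, 0, 0], [0, 0, 0, 0, 0, 0, 0]])

```text
time: 3.95
tool_pos: [0.5102, -0.0891, 0.1476]
eef_rot: [180.0, -0.1, 16.1]
wrist_force: [-5.1, 3.5, 17.0]
gripper_width: -0.0001
gripper_force: 8.7
```

```bash
python3 - <<'E'
from h import *
info(); snap('wrist','w3')
E
```

```text
t 3.95 tcp [ 0.5102 -0.0891  0.1476] mach [-0.1219  0.0084] rot [ 1.7998e+02 -1.3000e-01  1.6060e+01] F [-5.1  3.5 17. ] w -0.0001
```

View pics/w3.png

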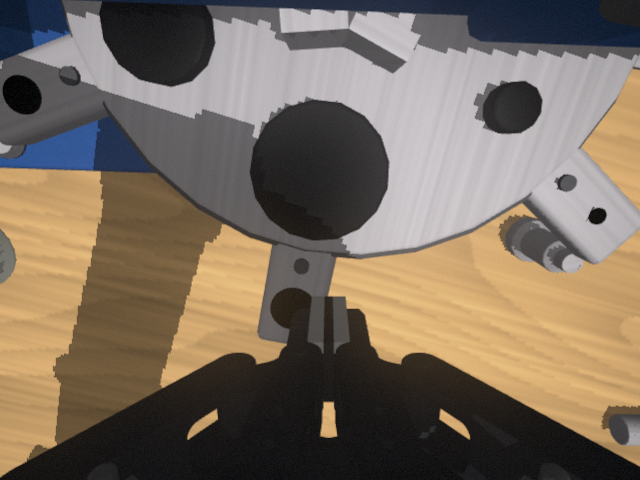

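```bash
python3 - <<'E'
from h import *
z=load('w3'); T=z['T']; print('cam',T[:3,3],mach(T[:3,3]),T[:3,2])
s=manip.get_state(); tcp=s['tool_pos']
def proj(p): 
    q=np.linalg.inv(T)@np.r_[p,1]; q=q[:3]*[1,-1,-1]; return cv2.projectPoints(q.reshape(1,3),np.zeros(3),np.zeros(3),z['K'],z['D'])[0].ravel().round()
for dz in(0,.006,.017): print(dz,proj(tcp-[0,0,dz]))
for q in((270,245),(262,335),(335,258),(291,308),(303,266),(22,95),(597,215),(322,310),(322,340),(335,310)): r=rayz(z,[q],.154)[0]; print(q,mach(r).round(4),'depthpt',cloud(z,[q])[0].round(4),mach(cloud(z,[q])[0]).round(4))
E
```

```text
cam [ 0.58127444 -0.06807923  0.29639301] [-0.04777766  0.01033882] [0.2790492  0.07994412 0.9569433 ]
0 [330. 310.]
0.006 [330. 303.]
0.017 [329. 293.]
(270, 245) [-0.0918  0.032 ] depthpt [ 0.4808 -0.0481 -0.0011] [-0.1397  0.0556]
(262, 335) [-0.1309  0.0363] depthpt [ 0.4943 -0.0645  0.154 ] [-0.1309  0.0363]
(335, 258) [-0.0966  0.0068] depthpt [ 0.5349 -0.0841  0.1536] [-0.0967  0.0068]
(291, 308) [-0.1183  0.0242] depthpt [ 0.5099 -0.0729  0.1547] [-0.118   0.0241]
(303, 266) [-0.1001  0.0193] depthpt [ 0.529  -0.0729  0.1557] [-0.0995  0.0192]
(22, 95) [-0.0392  0.1161] depthpt [0.5623 0.0356 0.155 ] [-0.0393  0.1154]
(597, 215) [-0.0777 -0.0913] depthpt [ 0.5787 -0.1734  0.1548] [-0.0775 -0.0907]
(322, 310) [-0.119   0.0116] depthpt [ 0.5193 -0.0835  0.1686] [-0.1117  0.0115]
(322, 340) [-0.1327  0.0114] depthpt [ 0.5201 -0.0837  0.1905] [-0.1109  0.0111]
(335, 310) [-0.1189  0.0063] depthpt [ 0.5206 -0.0881  0.1687] [-0.1115  0.0067]
```

The fingertips rode up onto the lug's top: its dot is at (291,308) and the tips at (328,297). The shut tips therefore sit higher than the text says. I'll lift, go back and push lower.

carry_out(deltas=[[0, 0, -2, 0, 0, 0, 0], [0, 0, -2, 0, 0, 0, 0], [0.9, -2.3, 0, 0, 0, 0, 0], [0.9, -2.3, 0, 0, 0, 0, 0], [0.9, -2.3, 0, 0, 0, 0, 0], [0.9, -2.3, 0, 0, 0, 0, 0], [0, 0, 0, 0, 0, 0, 0], [0, 0, 0, 0, 0, 0, 0]])

```text
time: 4.67
tool_pos: [0.5184, 0.0092, 0.184]
eef_rot: [180.0, 0.0, 16.2]
wrist_force: [-0.1, -0.6, -0.8]
gripper_width: 0.0
gripper_force: 0.0
```

```bash
python3 - <<'E'
from h import *
info(); snap('wrist','w4'); snap('side','s4')
z=load('w4')
for r in range(285,345,5): q=cloud(z,[(322,r)])[0]; print(r,q.round(3),z['p'][r,322],end=';')
E
```

```text
t 4.6667 tcp [0.5184 0.0092 0.184 ] mach [-0.0885  0.1012] rot [1.7996e+02 3.0000e-02 1.6210e+01] F [-0.1 -0.6 -0.8] w 0.0
285 [ 0.452 -0.004 -0.001] [232 193 130];290 [ 0.447 -0.005  0.   ] [245 216 146];295 [ 0.442 -0.006  0.   ] [231 193 133];300 [0.528 0.015 0.197] [105  98  91];305 [0.528 0.015 0.202] [106  98  90];310 [0.528 0.015 0.206] [102  96  87];315 [0.528 0.015 0.209] [103  95  90];320 [0.528 0.015 0.213] [100  92  86];325 [0.528 0.015 0.217] [97 92 87];330 [0.528 0.015 0.221] [98 93 87];335 [0.528 0.015 0.224] [95 91 84];340 [0.528 0.015 0.227] [92 87 82];
```

View pics/w4.png

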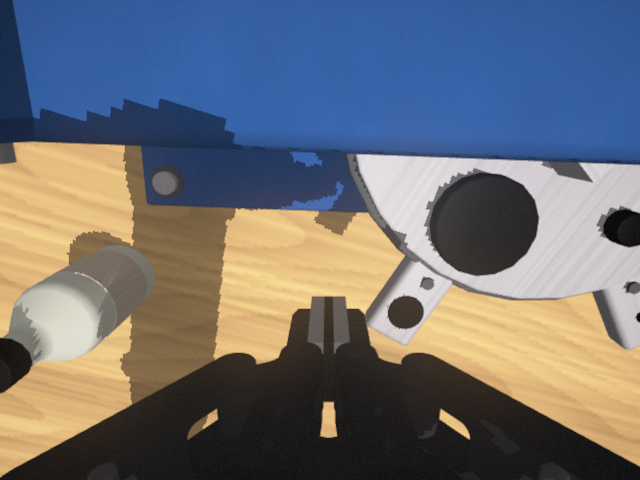

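carry_out(deltas=[[0, 0, 1.5, 0, 0, 0, 0], [0, 0, 1.5, 0, 0, 0, 0], [0, 0, 1.5, 0, 0, 0, 0], [0, 0, 1.0, 0, 0, 0, 0], [0, 0, 0.7, 0, 0, 0, 0], [0, 0, 0, 0, 0, 0, 0]])

```text
time: 5.27
tool_pos: [0.5176, 0.0071, 0.1204]
eef_rot: [-180.0, 0.2, 15.9]
wrist_force: [0.2, 0.6, -0.8]
gripper_width: 0.0001
gripper_force: 0.0
```

carry_out(deltas=[[-0.5, 0.85, 0, 0, 0, 0, 0], [-0.5, 0.85, 0, 0, 0, 0, 0], [-0.5, 0.8, 0, 0, 0, 0, 0], [-0.5, 0.8, 0, 0, 0, 0, 0], [-0.4, 0.8, 0, 0, 0, 0, 0], [-0.4, 0.8, 0, 0, 0, 0, 0]])

```text
time: 5.77
tool_pos: [0.5071, -0.0441, 0.1229]
eef_rot: [-179.8, -0.3, 16.1]
wrist_force: [4.8, 7.7, -3.6]
gripper_width: 0.0
gripper_force: 3.7
```

```bash
python3 - <<'E'
from h import *
info()
E
```

```text
t 5.7667 tcp [ 0.5071 -0.0441  0.1229] mach [-0.1132  0.0527] rot [-179.84   -0.34   16.11] F [ 4.8  7.7 -3.6] w 0.0
```

carry_out(deltas=[[-0.3, 0.8, 0, 0, 0, 0, 0], [-0.3, 0.8, 0, 0, 0, 0, 0], [-0.2, 0.8, 0, 0, 0, 0, 0], [-0.1, 0.8, 0, 0, 0, 0, 0], [0, 0.7, 0, 0, 0, 0, 0], [0, 0.5, 0, 0, 0, 0, 0], [0, 0, 0, 0, 0, 0, 0], [0, 0, 0, 0, 0, 0, 0]])

```text
time: 6.43
tool_pos: [0.5087, -0.0921, 0.1219]
eef_rot: [180.0, 0.0, 15.9]
wrist_force: [-0.8, -0.1, -0.6]
gripper_width: -0.0
gripper_force: 0.0
```

```bash
python3 - <<'E'
from h import *
info(); snap('wrist','w5')
E
```

```text
t 6.4333 tcp [ 0.5087 -0.0921  0.1219] mach [-0.1241  0.0059] rot [1.7998e+02 3.0000e-02 1.5930e+01] F [-0.8 -0.1 -0.6] w -0.0
```

View pics/w5.png

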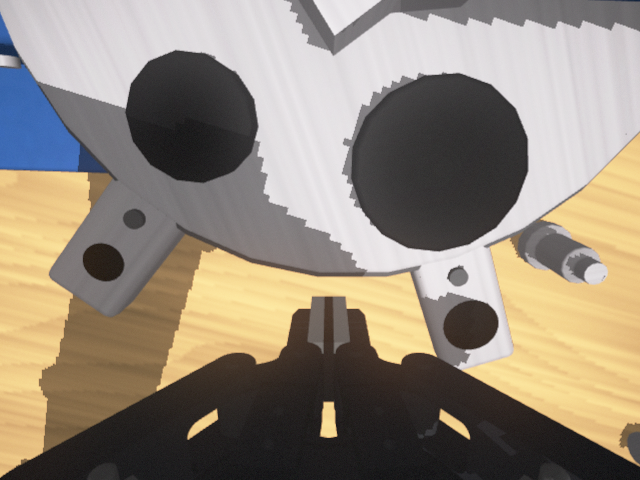

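First click made: the big lug is now at (468,318), and the next lug is at (110,250). I'll repeat the same stroke.

carry_out(deltas=[[0, 0, -3, 0, 0, 0, 0], [0, 0, -3.2, 0, 0, 0, 0], [0.95, -2.35, 0, 0, 0, 0, 0], [0.95, -2.35, 0, 0, 0, 0, 0], [0.95, -2.35, 0, 0, 0, 0, 0], [0.95, -2.35, 0, 0, 0, 0, 0], [0, 0, 0, 0, 0, 0, 0], [0, 0, 0, 0, 0, 0, 0]])

```text
time: 7.15
tool_pos: [0.5192, 0.0126, 0.1841]
eef_rot: [-180.0, -0.0, 16.4]
wrist_force: [0.3, -0.7, 0.6]
gripper_width: -0.0003
gripper_force: 0.0
```

```bash
python3 - <<'E'
from h import *
info()
E
```

```text
t 7.15 tcp [0.5192 0.0126 0.1841] mach [-0.0869  0.1043] rot [-1.7997e+02 -1.0000e-02  1.6360e+01] F [ 0.3 -0.7  0.6] w -0.0003
```

carry_out(deltas=[[0, 0.2, 1.5, 0, 0, 0, 0], [0, 0, 1.5, 0, 0, 0, 0], [0, 0, 1.5, 0, 0, 0, 0], [0, 0, 1.0, 0, 0, 0, 0], [0, 0, 0.7, 0, 0, 0, 0], [0, 0, 0, 0, 0, 0, 0]])

```text
time: 7.65
tool_pos: [0.5187, 0.007, 0.1204]
eef_rot: [-180.0, 0.2, 16.0]
wrist_force: [0.5, 0.2, -0.2]
gripper_width: -0.0002
gripper_force: 0.0
```

carry_out(deltas=[[-0.5, 0.85, 0, 0, 0, 0, 0], [-0.5, 0.85, 0, 0, 0, 0, 0], [-0.5, 0.8, 0, 0, 0, 0, 0], [-0.5, 0.8, 0, 0, 0, 0, 0], [-0.4, 0.8, 0, 0, 0, 0, 0], [-0.4, 0.8, 0, 0, 0, 0, 0]])

```text
time: 8.15
tool_pos: [0.508, -0.0439, 0.1228]
eef_rot: [-179.8, -0.3, 16.1]
wrist_force: [2.6, 7.9, -3.0]
gripper_width: -0.0002
gripper_force: 3.8
```

carry_out(deltas=[[-0.3, 0.8, 0, 0, 0, 0, 0], [-0.3, 0.8, 0, 0, 0, 0, 0], [-0.2, 0.8, 0, 0, 0, 0, 0], [-0.1, 0.8, 0, 0, 0, 0, 0], [0, 0.8, 0, 0, 0, 0, 0], [0, 0.6, 0, 0, 0, 0, 0], [0, 0, 0, 0, 0, 0, 0], [0, 0, 0, 0, 0, 0, 0]])

```text
time: 8.82
tool_pos: [0.5106, -0.0948, 0.122]
eef_rot: [180.0, 0.0, 15.9]
wrist_force: [-0.4, 0.0, -0.5]
gripper_width: 0.0
gripper_force: 0.0
```

```bash
python3 - <<'E'
from h import *
info()
E
```

```text
t 8.8167 tcp [ 0.5106 -0.0948  0.122 ] mach [-0.123   0.0028] rot [1.7998e+02 2.0000e-02 1.5920e+01] F [-0.4  0.  -0.5] w 0.0
```

Now come clear (up, then back) and check.

carry_out(deltas=[[0, 0, -3, 0, 0, 0, 0], [0, 0, -3, 0, 0, 0, 0], [0, 0, -3, 0, 0, 0, 0], [-2, 0, -3, 0, 0, 0, 0], [-3, 0, 0, 0, 0, 0, 0], [-3, 0, 0, 0, 0, 0, 0], [0, 0, 0, 0, 0, 0, 0], [0, 0, 0, 0, 0, 0, 0]])

```text
time: 9.48
tool_pos: [0.4325, -0.1161, 0.2421]
eef_rot: [179.9, 0.0, 15.9]
wrist_force: [0.7, -0.5, -0.2]
gripper_width: 0.0001
gripper_force: 0.0
```

```bash
python3 - <<'E'
from h import *
info(); snap('scene','s6'); snap('wrist','w6'); z=load('s6'); w=load('w6')
a=cv2.resize(z['p'][120:400,150:430],None,fx=1.43,fy=1.43); b=cv2.resize(w['p'],(400,300)); im=np.zeros((400,800,3),np.uint8); im[:,:400]=a[:400,:400]; im[:300,400:]=b
cv2.imwrite('pics/c6.png',im[:,:,::-1])
E
```

```text
t 9.4833 tcp [ 0.4325 -0.1161  0.2421] mach [-0.2039  0.0024] rot [1.7993e+02 4.0000e-02 1.5930e+01] F [ 0.7 -0.5 -0.2] w 0.0001
```

View pics/c6.png

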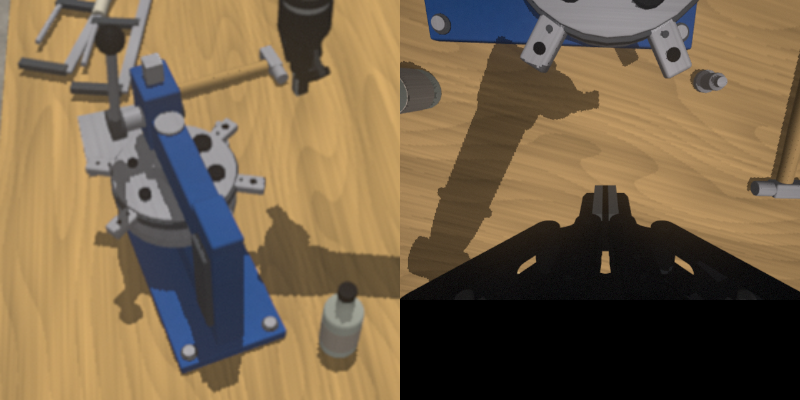

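The near lugs now show the 28 and 32 mm dots, at (543,47) and (673,55), so the largest punch is under the ram. The loose things have not moved. I'll check the lug angle, then hand in.

```bash
python3 - <<'E'
from h import *
z=load('w6')
for q in(((543-400)*1.6,47*1.6),((673-400)*1.6,55*1.6)):
    m=mach(rayz(z,[q],.154)[0]); print(m,np.degrees(np.arctan2(m[1],-m[0])))
info(); print(manip.sign_off())
E
```

```text
[-0.10168319  0.0613459 ] 31.10275748539791
[-0.10631781 -0.05687851] -28.146143294038982
t 9.5833 tcp [ 0.4344 -0.1151  0.2421] mach [-0.2018  0.0029] rot [ 1.7999e+02 -5.0000e-02  1.6090e+01] F [0.7 0.5 0.1] w -0.0001
the job is handed in; nothing more can be done
None
```

I stepped the turret two clicks counter-clockwise, putting the largest punch under the ram (near lugs read about +31° and −28°, expected ±30°), brought the arm clear with the loose items unmoved in the last pictures, and handed the job in at 9.6 s; the first push slid over the lug and was redone lower, and no verdict came back.

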